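# Zero the kitchen scale and weigh the soup vegetables

### The job

Weigh out the lemons, garlic and onion for cooking. Take the spice jar off the scale and stand it upright on the worktop, set the empty blue tray level and centred on the scale's pan, and turn the dial's bezel until the needle points at the red zero mark; then push the yellow lock pin fully into the lock opening, and only after that put every lemon, garlic and onion that is there into the tray, leaving the bezel as set, the pin in its place and the mug and can alone.

Things in the scene. Friction and masses are not known exactly. Their poses are not given: they have to be found in the camera images.
- scale: mechanical kitchen scale, fixed to the worktop: red housing 160 mm deep (its x, away from the robot at yaw 0) x 310 mm wide (y from -150 to +160), 45 mm high. Origin: on the worktop under the housing. Its pan is on the right (-y) half, the dial on the left half to the rear and the lock opening on the left half in front of the dial.
- pan_top (a point): centre of the top face of the scale's flat pan (aluminium plate 140 x 140 mm, top about 60 mm above the worktop). It sinks up to 7 mm on a spring of 2 N per mm. Axes as the scale's. Beware: a wall cabinet hangs behind, left of world y = -0.07, underside 0.35 m up, doors at x = 0.69 (handles to 0.65): keep the wrist clear.
- bezel_grip (a point): point on the upright axis of the dial, 10 mm below its top. The bezel is a round dark steel rim of 60 mm diameter with a knurled side, from 47 to 71 mm above the worktop; hold it across its diameter from above and turn. It carries the white dial face with black marks 15 degrees apart and one red zero mark, and stays where it is left (friction torque 0.04 N m).
- bezel (a joint): angle of the bezel (rad), growing clockwise seen from above; 0 when the red zero mark points along the scale's +x; range -3 to 3.
- needle (a joint): angle of the black needle (rad), growing clockwise seen from above; 0 when it points along the scale's +x. Driven by the pan alone (340 rad per metre of sinking, about 1.67 rad per kg of load), it does not turn with the bezel. The dial reads zero when the needle angle equals the bezel angle.
- zero_mark (a point): the red zero mark on the bezel's face, 22 mm from the dial's axis.
- needle_tip (a point): point on the needle 22 mm from the dial's axis; lies over the zero mark when the dial reads zero.
- lock_mouth (a point): centre of the mouth of the lock opening, a round upright hole of 14 mm diameter in the steel block at the front left of the scale, mouth 45 mm above the worktop, 45 mm deep.
- pin: lock pin: steel shaft of 10 mm diameter and 41 mm length with a tapered tip, a flange (26 mm diameter, 4 mm thick) that comes to rest on the mouth, and a yellow square grip 22 x 22 mm, 45 mm tall, above it; total 90 mm, 60 g. Origin: centre of the tip's end; z up along the pin; x and y square to the grip's sides. It starts upright in the parking block. It does not bear on the bezel.
- pin_holder: parking block for the pin: wooden block 50 x 50 x 45 mm, fixed, with a 14 mm hole through its middle. Origin: centre of its underside.
- tray: loose blue weighing tray 160 (its x) x 200 (y) mm, about 0.25 kg, walls 6 mm thick and 30 mm high, floor 4 mm; in the middle of each of its two long sides (at x = -75 and +75 mm) a white grip tab 10 mm thick (along x), 60 mm wide (along y), top 55 mm above the tray's underside. Origin: centre of its underside. It starts on the worktop, empty.
- spice_jar: spice jar left standing on the scale's pan: round, 41 mm diameter, 105 mm tall, dark cap, 110 g. Origin: centre of its underside, z up along it.
- mug: white mug with dots, 82 x 117 x 91 mm, a bystander. Origin: centre of its underside.
- can: green soda can, 66 mm diameter, 115 mm tall, a bystander. Origin: centre of its underside.
- lemon_a: yellow lemon, 78 (its x) x 55 (y) x 56 mm (z), about 110 g; it may be absent. Loose on the worktop. Origin: centre of its underside as it starts, z up through its middle (it may roll when knocked).
- lemon_b: yellow lemon, 78 (its x) x 55 (y) x 56 mm (z), about 110 g; it may be absent. Loose on the worktop. Origin: centre of its underside as it starts, z up through its middle (it may roll when knocked).
- garlic_a: whitish garlic bulb, 53 x 54 x 53 mm, about 30 g, widest near mid height and narrowing to the top; it may be absent. Loose on the worktop. Origin: centre of its underside as it starts, z up through its middle (it may roll when knocked).
- garlic_b: whitish garlic bulb, 53 x 54 x 53 mm, about 30 g, widest near mid height and narrowing to the top; it may be absent. Loose on the worktop. Origin: centre of its underside as it starts, z up through its middle (it may roll when knocked).
- onion: dark red onion, 64 x 67 x 71 mm, about 105 g; it may be absent. Loose on the worktop. Origin: centre of its underside as it starts, z up through its middle (it may roll when knocked).

How it is judged:
On the way, in this order (a step that is already met when the one before it is completed fails the run):
1. the spice jar stands upright on the worktop and the empty tray sits level and centred on the pan, let go (height (world z) of spice_jar below 0.01 m and angle between spice_jar's own z axis and vertical below 0.12 rad and horizontal distance between tray and pan_top below 0.025 m and z of tray in the frame of pan_top between -0.006 and 0.006 m and angle between tray's own z axis and vertical below 0.06 rad and (height (world z) of lemon_a below 0.05 m or horizontal distance between lemon_a and tray above 0.15 m) and (height (world z) of lemon_b below 0.05 m or horizontal distance between lemon_b and tray above 0.15 m) and (height (world z) of garlic_a below 0.05 m or horizontal distance between garlic_a and tray above 0.15 m) and (height (world z) of garlic_b below 0.05 m or horizontal distance between garlic_b and tray above 0.15 m) and (height (world z) of onion below 0.05 m or horizontal distance between onion and tray above 0.15 m) and contact force between the fingers and tray below 0.2 N), for 0.3 s.
2. with the empty tray on the pan, the needle points at the red zero mark within half a division (about 7 degrees), bezel let go (horizontal distance between tray and pan_top below 0.025 m and z of tray in the frame of pan_top between -0.006 and 0.006 m and angle between tray's own z axis and vertical below 0.06 rad and (height (world z) of lemon_a below 0.05 m or horizontal distance between lemon_a and tray above 0.15 m) and (height (world z) of lemon_b below 0.05 m or horizontal distance between lemon_b and tray above 0.15 m) and (height (world z) of garlic_a below 0.05 m or horizontal distance between garlic_a and tray above 0.15 m) and (height (world z) of garlic_b below 0.05 m or horizontal distance between garlic_b and tray above 0.15 m) and (height (world z) of onion below 0.05 m or horizontal distance between onion and tray above 0.15 m) and horizontal distance between needle_tip and zero_mark below 0.0027 m and contact force between the fingers and anything else below 0.2 N), for 0.5 s.
3. the pin is fully in the lock opening, the tray still empty (horizontal distance between pin and lock_mouth below 0.004 m and z of pin in the frame of lock_mouth below -0.036 m and angle between pin's own z axis and vertical below 0.12 rad and horizontal distance between tray and pan_top below 0.025 m and z of tray in the frame of pan_top between -0.006 and 0.006 m and angle between tray's own z axis and vertical below 0.06 rad and (height (world z) of lemon_a below 0.05 m or horizontal distance between lemon_a and tray above 0.15 m) and (height (world z) of lemon_b below 0.05 m or horizontal distance between lemon_b and tray above 0.15 m) and (height (world z) of garlic_a below 0.05 m or horizontal distance between garlic_a and tray above 0.15 m) and (height (world z) of garlic_b below 0.05 m or horizontal distance between garlic_b and tray above 0.15 m) and (height (world z) of onion below 0.05 m or horizontal distance between onion and tray above 0.15 m)), for 0.3 s.
At the end, for the whole second after the job is handed in: every lemon, garlic and onion lies at rest in the tray; the tray is level on the pan, within 25 mm of its centre; the pin is fully in the lock opening (within 5 mm); the bezel is still about as zeroed (0.35 to 0.9 rad); the spice jar stands upright on the worktop (height (world z) of spice_jar below 0.01 m and angle between each of spice_jar, pin's own z axis and vertical below 0.12 rad and horizontal distance between tray and pan_top below 0.025 m and z of tray in the frame of pan_top between -0.006 and 0.006 m and angle between tray's own z axis and vertical below 0.06 rad and horizontal distance between pin and lock_mouth below 0.004 m and z of pin in the frame of lock_mouth below -0.036 m and z of each of lemon_a, lemon_b, garlic_a, garlic_b, onion in the frame of tray below 0.085 m and linear speed of each of lemon_a, lemon_b, garlic_a, garlic_b, onion below 0.03 m/s and x of lemon_a in the frame of tray between -0.08 and 0.08 m and y of lemon_a in the frame of tray between -0.1 and 0.1 m and x of lemon_b in the frame of tray between -0.08 and 0.08 m and y of lemon_b in the frame of tray between -0.1 and 0.1 m and x of garlic_a in the frame of tray between -0.08 and 0.08 m and y of garlic_a in the frame of tray between -0.1 and 0.1 m and x of garlic_b in the frame of tray between -0.08 and 0.08 m and y of garlic_b in the frame of tray between -0.1 and 0.1 m and x of onion in the frame of tray between -0.08 and 0.08 m and y of onion in the frame of tray between -0.1 and 0.1 m and value of joint bezel between 0.35 and 0.9 rad and linear speed of tray below 0.02 m/s); the robot touches nothing.
It fails at once if the mug is shifted more than 40 mm (distance of mug from where it was at the start of the episode above 0.04 m).
It fails at once if the can is shifted more than 40 mm (distance of can from where it was at the start of the episode above 0.04 m).
Of lemon_a, lemon_b, garlic_a, garlic_b, onion only 2 to 4 are there at a start; the rules pass over those that are not, and their reading is None.
At some moment in a run one of lemon_a, lemon_b, garlic_a, garlic_b, onion may be knocked a few centimetres aside while the robot is not near it.
It also fails if it takes over 210 s, if anything falls off the work surface, if the arm or the gripper's body presses on something with over 40 N, if the wrist force passes 120 N, or if a joint passes its speed limit or range.

### The arm

A 7-joint arm with a two-finger parallel gripper is mounted at the origin on a cart in front of the work surface, level with it; the furniture and walls round the work are solid. World frame = base frame: x ahead of the robot, y to its left, z up, the work surface at z = 0. Lengths are in m, angles in rad, forces in N, time in s.
With the tool pointing down it reaches from about 0.425 to 1.025 m from the base axis. Payload 9.4 kg.
Tool frame: the origin (TCP) lies midway between the tips of the shut fingers; the grasp point (between the pads) lies 19 mm behind it; z points along the fingers, y is the line along which they close (so a half turn about z gives the same grasp; the last joint's range is limited). The gripper opens to 85 mm and grips with 20 to 120 N. Pads are 22 mm wide; open, the fingers measure 114 mm over their backs; the gripper's body (76 mm by 85 mm) begins 54 mm behind the grasp point. The pads swing forward as they close: fully open they stand 13 mm farther back than shut.
Start: joints at [-1.219, 0.599, -0.003, 1.599, 0.002, 0.943, -0.08], TCP at [0.301, 0.659, 0.231] pointing down, gripper open.
Joint ranges: [-2.57, 2.57], [-0.35, 1.97], [-1.29, 1.29], [0.11, 2.56], [-1.05, 4.19], [0.11, 1.86], [-2.63, 2.63]. Speed limits (rad/s): [2.22, 2.22, 3.01, 3.01, 3.14, 3.14, 3.14].

### API

Orientations are given as a 3x3 rotation matrix whose columns are the frame's x, y, z axes.
In Python, from bench import monitor, vision, workorder, spotter gives the robot as it stands. The module is installed in compiled form; this text tells all that it offers.
- The arm moves only by the tool send_rows, never from a script. Its arguments are lists of equal length, an entry for each row: "dp": the shift along the tool's x, y, z in mm, a list of three; "rotation": the turn, a rotation vector about the tool's x, y, z in degrees, a list of three; "grip": the closure, from 0 (fully open) to 1 (shut). A call has 1 to 20 rows; each row shifts and turns the commanded pose from where the row before left it, along the tool's axes as they then stand; what a row does not reach is not made up. A row lasts 1/12 s, in which the tool goes at most 41.7 mm and 7.16 degrees, less where a joint would pass 70% of its speed; a pose out of reach is approached as far as the arm can. A call is refused whole if a number of a shift passes 41.7 or a number of a turn 7.16, either way. A call with a gripper value outside its range is refused whole. The fingers move at their own pace and stop on an object; "grip_force" is the grip in N (left out, the last holds). Time passes only in rows, so rows that do not move let the fingers close. It gives the time, the measured TCP pose, the force, the opening and the grip force at its end, in the units of the state.
- monitor.get_state(): the state, without advancing time (a new reading comes with each control period).
- vision.get_image(name): name is "scene" or "top" or "wrist"; returns a dict with "img" (480x640x3 uint8, red, green, blue), "range_z" (480x640 float32, m along the optical axis (not along the pixel's ray), 0 where there is no reading), "intrinsics" (3x3 intrinsics, pixels), "extrinsics" (4x4, takes a point from world to camera coordinates); the wrist camera has in their place "T_tool_cam" (4x4, takes a point from camera to tool coordinates, whose origin is the TCP and whose axes are the flange's). Camera axes: x right, y up, looking along -z (the intrinsics and any distortion apply to the point x, -y, -z); pixel columns grow to the right and rows downward; lengths in m; the calibration is good to about 2 mm. A picture is of the moment at which its call begins: read the wrist's pose just before it.
- workorder.close_job(): hands the job in; it is judged then, once.
Trained networks look in the newest picture that a camera, given by its name, has taken for a name from the list of things; names that differ only in an ending like _2 or _b are one class to them, and where a whole thing is asked for, a point or a joint stands for the part that bears it (a point fixed in the world has none). Each returns a list of dicts, best first, with "conf" (0 to 1); they miss things now and then, are a little off and sometimes report something else, mostly with a low value. They report only what shows in the picture. A call takes as long as a camera call.
- spotter.recognise(camera, thing): "rect" ([left, top, right, bottom] as shares, 0 to 1, of the picture: columns of its width, rows of its height, round what is visible of it).
The state is a dict: "t": time; "joints": joint angles; "joint_velocities": joint speeds; "joint_torque": joint torques, N m; "eef_pos": TCP position; "tool_rot": TCP orientation; "wrist_force": force on the tool from outside, world axes, zero at the start; "moment": the same for the moment, N m; "grip_width": finger opening in m; "grip_force": force on a finger pad.
Only numpy, scipy, OpenCV 4.12 (cv2) and the standard library are available. Lean on these libraries where they do the work, as an engineer would, in place of code of your own. Each camera call takes 0.05 s, during which the arm holds its last target. There are 200 camera calls.

## Working session

There is one attempt and no reset: what is moved stays moved. The work goes in short steps, Python scripts to look and compute and a tool call to move; the robot and the scene stay as the last step left them, time stands still between calls to the robot, and variables do not carry over. Pictures are saved under pics/ and viewed, at most 14 in all, crops included, and the job is handed in when it is done.

Besides the shell and the picture viewer there is one more tool, called after "Emit:" as name(argument=value, ...) on one line, values as JSON. send_rows: Moves the arm, as the interface text tells. Its arguments: {"type":"object","properties":{"dp":{"type":"array"},"rotation":{"type":"array"},"grip":{"type":"array"},"grip_force":{"type":"number"}},"required":["dp","rotation","grip"]}

```bash
mkdir -p pics; cat > h.py <<'E'
import numpy as np, cv2
from bench import monitor, vision, workorder, spotter
def cam(name):
    s=monitor.get_state(); d=vision.get_image(name)
    K=d["intrinsics"]
    if "extrinsics" in d: T=np.linalg.inv(d["extrinsics"])
    else:
        W=np.eye(4); W[:3,:3]=s["tool_rot"]; W[:3,3]=s["eef_pos"]; T=W@d["T_tool_cam"]
    z=d["range_z"]; v,u=np.mgrid[0:480,0:640]
    x=(u-K[0,2])/K[0,0]*z; y=(v-K[1,2])/K[1,1]*z
    P=np.stack([x,-y,-z],-1)@T[:3,:3].T+T[:3,3]
    P[z==0]=np.nan
    return d["img"],P,s
def save(img,n): cv2.imwrite(f"pics/{n}.png",img[:,:,::-1])
def find(c,P,names,minc=0.2):
    for n in names:
        for r in spotter.recognise(c,n):
            if r["conf"]<minc: continue
            a=np.array(r["rect"])*[640,480,640,480]; l,t,rr,b=a.astype(int)
            Q=P[t:b+1,l:rr+1].reshape(-1,3); Q=Q[~np.isnan(Q[:,0])]
            if len(Q)==0: continue
            top=Q[Q[:,2]>np.percentile(Q[:,2],98)-0.012]
            cc=P[(t+b)//2,(l+rr)//2]
            print(c,n,round(r["conf"],2),a.astype(int),"ctr",cc.round(3),"top",top.mean(0).round(3))
E
python3 - <<'E'
from h import *
s=monitor.get_state(); print({k:np.round(v,3) for k,v in s.items()})
N=["scale","bezel","pin","pin_holder","tray","spice_jar","mug","can","lemon_a","garlic_a","onion"]
for c in ["scene","top"]:
    i,P,_=cam(c); save(i,c+"0"); find(c,P,N)
E
```

```text
{'t': np.float64(0.0), 'joints': array([-1.219,  0.6  , -0.003,  1.6  ,  0.002,  0.943, -0.08 ]), 'joint_velocities': array([ 0.001,  0.001, -0.001,  0.001,  0.001, -0.   ,  0.   ]), 'joint_torque': array([-1.0000e-03, -7.7646e+01,  1.5650e+00, -2.5802e+01,  1.2000e-02,
        9.0000e-03, -0.0000e+00]), 'eef_pos': array([0.301, 0.659, 0.23 ]), 'tool_rot': array([[-0.909,  0.416, -0.001],
       [ 0.416,  0.909, -0.001],
       [-0.   , -0.002, -1.   ]]), 'wrist_force': array([-0.342, -0.535,  0.378]), 'moment': array([-0.004, -0.04 ,  0.032]), 'grip_force': np.float64(0.0), 'grip_width': np.float64(0.085)}
scene scale 0.97 [333 230 479 338] ctr [ 0.559 -0.196  0.046] top [ 0.562 -0.281  0.156]
scene bezel 0.66 [358 236 383 258] ctr [ 0.588 -0.074  0.07 ] top [ 0.593 -0.079  0.072]
scene pin 0.52 [372 309 390 329] ctr [ 0.419 -0.21   0.078] top [ 0.423 -0.205  0.092]
scene pin_holder 0.93 [361 314 395 341] ctr [ 0.418 -0.206  0.045] top [ 0.42  -0.208  0.087]
scene tray 0.86 [161 196 258 266] ctr [0.434 0.335 0.002] top [0.427 0.324 0.051]
scene spice_jar 0.57 [432 258 456 300] ctr [
[... 797 characters left out ...]
424 -0.205  0.093]
top tray 0.93 [198 325 235 343] ctr [0.365 0.38  0.008] top [0.088 0.303 0.746]
top spice_jar 0.94 [415 194 439 224] ctr [ 0.552 -0.269  0.153] top [ 0.566 -0.281  0.164]
top mug 0.59 [138 297 170 322] ctr [0.478 0.542 0.004] top [0.105 0.369 0.842]
top lemon_a 0.77 [291 243 306 261] ctr [0.545 0.109 0.055] top [0.555 0.109 0.052]
top lemon_a 0.55 [334 196 453 269] ctr [ 0.556 -0.182  0.045] top [ 0.563 -0.279  0.159]
top garlic_a 0.4 [347 214 369 235] ctr [ 0.588 -0.081  0.075] top [ 0.593 -0.081  0.073]
top garlic_a 0.37 [290 244 307 264] ctr [0.542 0.11  0.048] top [0.553 0.109 0.052]
top onion 0.65 [449 205 472 223] ctr [ 0.572 -0.398  0.048] top [ 0.576 -0.412  0.058]
```

View pics/scene0.png

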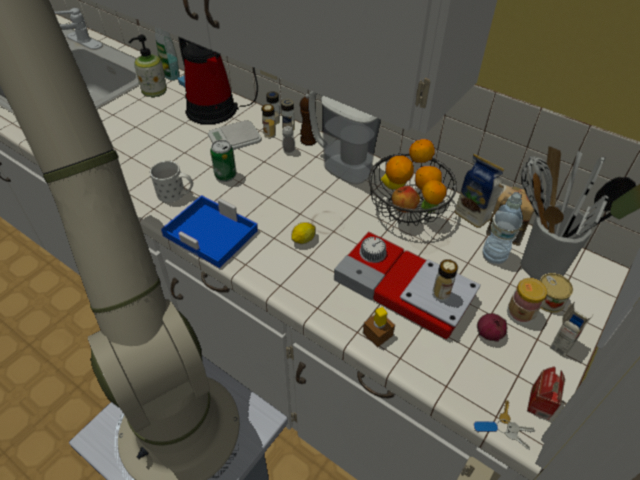

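View pics/top0.png

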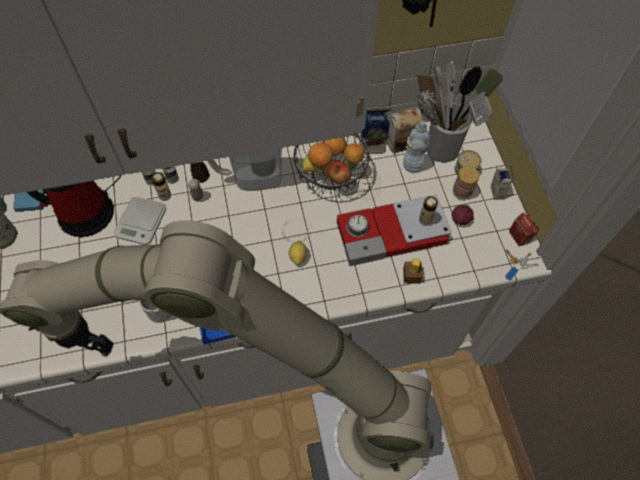

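The pictures show the red scale (scene 405,282), jar on its pan (445,280), pin (379,318), tray (210,230), lemon (303,232), onion (491,327) and a faint whitish spot by the lemon (320,215), which could be garlic. I'll measure those now.

```bash
cat > m.py <<'E'
from h import *
i,P,_=cam("scene")
hsv=cv2.cvtColor(i,cv2.COLOR_RGB2HSV).astype(int); H,S,V=hsv[...,0],hsv[...,1],hsv[...,2]
X,Y,Z=P[...,0],P[...,1],P[...,2]
def rect(m,n):
    Q=P[m]; r=cv2.minAreaRect((Q[:,:2]*1000).astype(np.float32)); print(n,m.sum(),np.round(r[0],1),np.round(r[1],1),round(r[2],1),"z",np.round(np.percentile(Q[:,2],[5,50,95]),3)); 
box=(X>.45)&(X<.7)&(Y>-.38)&(Y<0)
rect(box&(Z>.03)&(Z<.05),"housing")
rect(box&(Z>.054)&(Z<.064)&(Y<-.18)&(S<60),"pan")
rect(box&(Z>.062)&(Z<.08)&(Y>-.14),"dial")
rect(box&(Z>.155)&(Z<.175),"jar cap")
tb=(H>100)&(H<130)&(S>120)&(X>.2)&(X<.7)&(Y>.15)&(Y<.55)
rect(tb&(Z>.022)&(Z<.036),"tray rim"); rect(tb&(Z<.012),"tray floor")
tt=(Z>.042)&(Z<.06)&(X>.25)&(X<.6)&(Y>.2)&(Y<.44)&(S<90)
rect(tt,"tabs")
rect((H>18)&(H<33)&(S>120)&(Z>.05)&(X<.48)&(Y<-.1)&(Y>-.3)&(X>.3),"pin")
rect((Z>.01)&(Z<.08)&(X>.45)&(X<.65)&(Y<-.37)&(Y>-.47),"onion")
rect((Z>.01)&(Z<.08)&(X>.45)&(X<.65)&(Y>.0)&(Y<.2),"lemon")
# all blobs above table
m=((Z>.015)&(Z<.2)&(X>.3)&(X<.8)&(Y>-.6)&(Y<.6)).astype(np.uint8)
n,L,st,c=cv2.connectedComponentsWithStats(m)
for k in range(1,n):
    if st[k,4]>30: q=P[L==k]; print(st[k],q.min(0).round(3),q.max(0).round(3),i[L==k].mean(0).astype(int))
save(cv2.resize(i[180:360,270:530],(780,540),interpolation=cv2.INTER_CUBIC),"crop1")
E
python3 m.py
```

```text
housing 3738 [ 557.6 -191.7] [359.9 197.4] 76.1 z [0.036 0.045 0.048]
pan 2309 [ 581.1 -273.6] [143.5 139.7] 1.4 z [0.056 0.059 0.062]
dial 399 [595.6 -78.7] [60.3 59.7] 32.9 z [0.065 0.072 0.076]
jar cap 253 [ 569.3 -278.7] [42.  39.2] 37.3 z [0.157 0.164 0.167]
tray rim 608 [429.  324.8] [164.7 204.1] 2.8 z [0.023 0.028 0.033]
tray floor 2438 [428.3 326.1] [159.9 201.9] 2.3 z [0.001 0.005 0.01 ]
tabs 222 [480.2 344.2] [280.1 101.4] 19.8 z [0.043 0.053 0.058]
pin 199 [ 425.9 -203.4] [21.9 23.1] 66.4 z [0.056 0.084 0.097]
onion 1033 [ 604.7 -416.9] [ 65.2 119.1] 69.9 z [0.019 0.045 0.071]
lemon 434 [555.4 108.2] [54.6 64. ] 38.5 z [0.022 0.044 0.056]
[ 210  126   44   55 1145] [0.591 0.417 0.015] [0.8   0.6   0.119] [74 86 72]
[ 150  161   43   39 1138] [0.433 0.457 0.015] [0.516 0.571 0.096] [88 88 82]
[385 164  22  20 286] [ 0.782 -0.045  0.101] [0.8   0.015 0.159] [115  69   0]
[ 368  170   77   56 1005] [ 0.712 -0.164  0.015] [0.8   0.062 0.129] [83 60 38]
[422 188  18  17 174] [ 0.786 -0.147  0.088] [ 0.8   -0.098  0.135] [110  72   1]
[ 161  195   97   70 1371] [0.344 0.22  0.015] [0.515 0.431 0.061] [40 62 98]
[ 483  201   37   62 1243] [ 0.774 -0.351  0.015] [ 0.8  -0.29  0.2 ] [ 92 103 103]
[291 222  25  22 432] [0.522 0.082 0.016] [0.595 0.134 0.06 ] [125 112  16]
[ 508  224   65   99 3181] [ 0.638 -0.522  0.015] [ 0.8   -0.399  0.199] [94 82 56]
[ 334  232  147  106 7834] [ 0.494 -0.344  0.015] [ 0.659 -0.027  0.169] [114  75  71]
[552 302  41  52 931] [ 0.619 -0.574  0.015] [ 0.685 -0.525  0.123] [76 76 70]
[363 307  32  38 713] [ 0.395 -0.234  0.015] [ 0.452 -0.172  0.098] [87 66 21]
[477 313  30  29 680] [ 0.546 -0.441  0.015] [ 0.609 -0.376  0.072] [73 32 38]
[ 528  366   38   51 1300] [ 0.449 -0.594  0.015] [ 0.519 -0.537  0.113] [87 42 34]
[543 389  36  51 301] [ 0.407 -0.6    0.017] [ 0.427 -0.594  0.2  ] [85 85 80]
```

View pics/crop1.png

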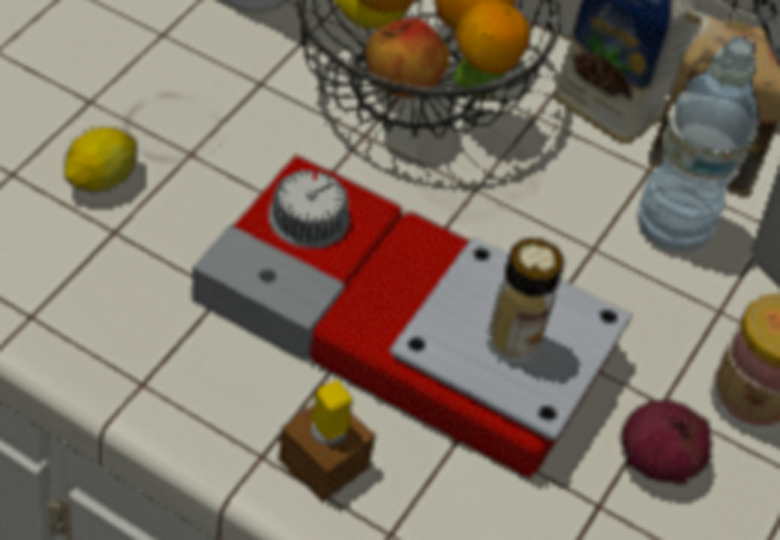

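Lemon at (0.555, 0.108) and onion at (0.577, -0.411) look like the only produce. The whitish spot is a flat mark on the tile. I'll start with the jar, turning the tool so its x points along world +y and its y along world +x.

Emit:
send_rows(dp=[[0,0,0],[0,0,0],[0,0,0],[0,0,0],[0,0,0],[0,0,0],[0,0,0],[0,0,0],[0,0,0],[0,0,0],[-40,5,0],[-40,5,0],[-40,5,0],[-40,5,0],[-40,5,0],[-40,5,0],[-40,5,0],[-40,5,0],[-40,10,0],[-40,10,0]], rotation=[[0,0,6.54],[0,0,6.54],[0,0,6.54],[0,0,6.54],[0,0,6.54],[0,0,6.54],[0,0,6.54],[0,0,6.54],[0,0,6.54],[0,0,6.54],[0,0,0],[0,0,0],[0,0,0],[0,0,0],[0,0,0],[0,0,0],[0,0,0],[0,0,0],[0,0,0],[0,0,0]], grip=[0,0,0,0,0,0,0,0,0,0,0,0,0,0,0,0,0,0,0,0])

```text
t: 2.92
eef_pos: [0.3615, 0.2578, 0.2316]
tool_rot: [[-0.001, 1.0, 0.0], [1.0, 0.001, 0.001], [0.001, 0.0, -1.0]]
wrist_force: [1.2, 0.2, -0.1]
grip_width: 0.0851
grip_force: 0.0
```

```bash
python3 - <<'E'
from h import *
s=monitor.get_state(); print(s["eef_pos"].round(4),s["tool_rot"].round(3).tolist())
i,P,_=cam("scene"); find("scene",P,["lemon_a","garlic_a","onion"]); 
Z=P[...,2]
m=((Z>.015)&(Z<.2)&(P[...,0]>.25)&(P[...,0]<.8)&(P[...,1]>.1)&(P[...,1]<.9)).astype(np.uint8)
n,L,st,c=cv2.connectedComponentsWithStats(m)
for k in range(1,n):
    if st[k,4]>30: q=P[L==k]; print(st[k],q.min(0).round(3),q.max(0).round(3),i[L==k].mean(0).astype(int))
i,P,s=cam("wrist"); save(i,"w1"); find("wrist",P,["tray","lemon_a","garlic_a"])
E
```

```text
[0.3615 0.2578 0.2316] [[-0.001, 1.0, 0.0], [1.0, 0.001, 0.001], [0.001, 0.0, -1.0]]
scene lemon_a 0.69 [293 222 315 244] ctr [0.545 0.097 0.05 ] top [0.556 0.108 0.051]
scene garlic_a 0.67 [431 257 456 299] ctr [ 0.551 -0.28   0.14 ] top [ 0.566 -0.279  0.163]
scene onion 0.97 [474 315 509 343] ctr [ 0.559 -0.411  0.049] top [ 0.578 -0.41   0.055]
scene onion 0.71 [162 195 259 264] ctr [0.439 0.336 0.005] top [0.36  0.271 0.147]
[196  75  20  48 433] [0.771 0.656 0.015] [0.8   0.708 0.172] [42 10 10]
[215 125  39  55 986] [0.59  0.418 0.015] [0.8   0.626 0.12 ] [83 95 80]
[150 161  25  39 470] [0.432 0.492 0.015] [0.515 0.571 0.094] [93 94 88]
[183 176  10  18  68] [0.49  0.456 0.016] [0.514 0.499 0.078] [98 97 89]
[ 161  195   97   70 1373] [0.345 0.222 0.015] [0.515 0.431 0.062] [ 45  69 108]
[291 222  22  22 245] [0.522 0.1   0.015] [0.593 0.136 0.06 ] [155 137  15]
wrist tray 0.61 [294   0 515 244] ctr [0.439 0.326 0.003] top [0.44  0.329 0.052]
wrist lemon_a 0.93 [499 325 566 381] ctr [0.554 0.131 0.048] top [0.411 0.272 0.285]
```

View pics/w1.png

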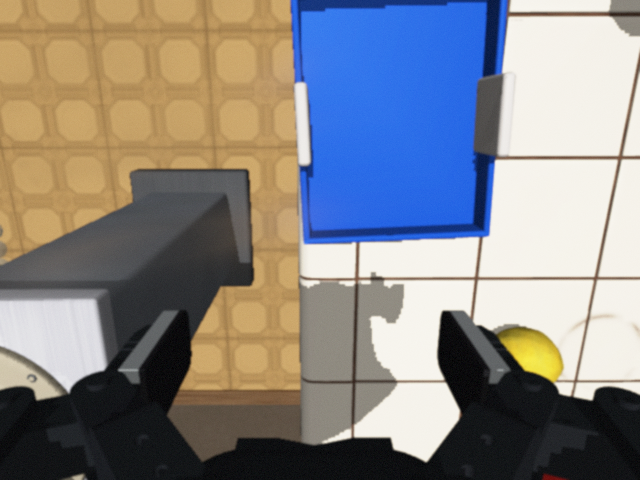

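Emit:
send_rows(dp=[[-38.4,14.7,0],[-38.4,14.7,0],[-38.4,14.7,0],[-38.4,14.7,0],[-38.4,14.7,0],[-38.4,14.7,0],[-38.4,14.7,0],[-38.4,14.7,0],[-38.4,14.7,0],[-38.4,14.7,0],[-38.4,14.7,0],[-38.4,14.7,0],[-38.4,14.7,0],[-38.4,14.7,0],[0,0,0],[0,0,0]], rotation=[[0,0,0],[0,0,0],[0,0,0],[0,0,0],[0,0,0],[0,0,0],[0,0,0],[0,0,0],[0,0,0],[0,0,0],[0,0,0],[0,0,0],[0,0,0],[0,0,0],[0,0,0],[0,0,0]], grip=[0,0,0,0,0,0,0,0,0,0,0,0,0,0,0,0])

```text
t: 4.65
eef_pos: [0.5685, -0.2798, 0.2304]
tool_rot: [[0.001, 1.0, -0.001], [1.0, -0.001, -0.001], [-0.001, -0.001, -1.0]]
wrist_force: [1.0, 1.0, -0.7]
grip_width: 0.0854
grip_force: 0.0
```

```bash
python3 - <<'E'
from h import *
s=monitor.get_state(); print(s["eef_pos"].round(4))
i,P,s=cam("wrist"); find("wrist",P,["spice_jar","bezel","pin"])
X,Y,Z=P[...,0],P[...,1],P[...,2]
def rect(m,n):
    Q=P[m]; 
    if len(Q)<5: return print(n,"none")
    r=cv2.minAreaRect((Q[:,:2]*1000).astype(np.float32)); print(n,m.sum(),np.round(r[0],1),np.round(r[1],1),round(r[2],1),"z",np.round(np.percentile(Q[:,2],[5,50,95]),3))
box=(X>.45)&(X<.7)&(Y>-.38)&(Y<0)
rect(box&(Z>.157)&(Z<.172),"cap"); rect(box&(Z>.054)&(Z<.064)&(Y<-.17),"pan"); rect(box&(Z>.064)&(Z<.08)&(Y>-.14),"dial")
i,P,s=cam("scene"); X,Y,Z=P[...,0],P[...,1],P[...,2]; box=(X>.45)&(X<.7)&(Y>-.38)&(Y<0)
E
```

```text
[ 0.5685 -0.2798  0.2304]
wrist spice_jar 0.66 [276 187 351 290] ctr [ 0.568 -0.268  0.162] top [ 0.568 -0.276  0.163]
wrist bezel 0.35 [ 69  85 137 128] ctr [ 0.435 -0.201  0.093] top [ 0.428 -0.202  0.091]
wrist pin 0.82 [ 70  82 140 131] ctr [ 0.435 -0.201  0.092] top [ 0.428 -0.202  0.091]
cap 4370 [ 567.6 -277.4] [39.7 39.5] 68.1 z [0.161 0.163 0.164]
pan 26783 [ 580.3 -271.9] [140.3 139.4] 1.4 z [0.057 0.058 0.059]
dial none
```

Emit:
send_rows(dp=[[2,0,35],[0,0,35],[0,0,35],[0,0,0],[0,0,0],[0,0,0],[0,0,0],[0,0,0],[0,0,0],[0,0,0],[0,0,0],[0,0,0],[0,0,-20],[0,0,-40],[0,0,-20]], rotation=[[0,0,0],[0,0,0],[0,0,0],[0,0,0],[0,0,0],[0,0,0],[0,0,0],[0,0,0],[0,0,0],[0,0,0],[0,0,0],[0,0,0],[0,0,0],[0,0,0],[0,0,0]], grip=[0,0,0,0,1,1,1,1,1,1,1,1,1,1,1], grip_force=35)

```text
t: 6.15
eef_pos: [0.5676, -0.2766, 0.2086]
tool_rot: [[0.0, 1.0, -0.0], [1.0, -0.0, -0.0], [-0.0, -0.0, -1.0]]
wrist_force: [0.7, -0.4, -0.4]
grip_width: 0.04
grip_force: 37.9
```

Emit:
send_rows(dp=[[-31,-27.5,0],[-31,-27.5,0],[-31,-27.5,0],[-31,-27.5,0],[-30,-27.5,0],[0,0,0],[0,0,40],[0,0,40],[0,0,40],[0,0,12],[0,0,4],[0,0,3],[0,0,1],[0,0,0],[0,0,0]], rotation=[[0,0,0],[0,0,0],[0,0,0],[0,0,0],[0,0,0],[0,0,0],[0,0,0],[0,0,0],[0,0,0],[0,0,0],[0,0,0],[0,0,0],[0,0,0],[0,0,0],[0,0,0]], grip=[1,1,1,1,1,1,1,1,1,1,1,1,1,1,1])

```text
t: 7.4
eef_pos: [0.4282, -0.4291, 0.0685]
tool_rot: [[0.0, 1.0, -0.002], [1.0, -0.0, 0.003], [0.003, -0.002, -1.0]]
wrist_force: [-7.8, 5.7, 21.0]
grip_width: 0.0398
grip_force: 43.0
```

Emit:
send_rows(dp=[[0,0,0],[0,0,0],[0,0,0],[0,0,0],[0,0,-40],[0,0,-40],[0,0,-40],[0,0,-40],[39,8,0],[39,8,0],[40,8,0],[40,8,0],[40,0,0],[40,0,0],[40,0,0],[40,0,0],[40,0,0],[40,0,0],[40,0,0],[40,0,0]], rotation=[[0,0,0],[0,0,0],[0,0,0],[0,0,0],[0,0,0],[0,0,0],[0,0,0],[0,0,0],[0,0,0],[0,0,0],[0,0,0],[0,0,0],[0,0,0],[0,0,0],[0,0,0],[0,0,0],[0,0,0],[0,0,0],[0,0,0],[0,0,0]], grip=[0,0,0,0,0,0,0,0,0,0,0,0,0,0,0,0,0,0,0,0])

```text
t: 9.07
eef_pos: [0.4618, 0.0498, 0.2265]
tool_rot: [[-0.001, 1.0, 0.0], [1.0, 0.001, 0.0], [0.0, 0.0, -1.0]]
wrist_force: [0.5, 0.9, -0.6]
grip_width: 0.0855
grip_force: 0.0
```

Emit:
send_rows(dp=[[40,0,0],[40,0,0],[40,-10,0],[34,-22,0],[30,-28,0],[30,-28,0],[30,-20,0],[20,0,0],[0,0,0],[0,0,0]], rotation=[[0,0,0],[0,0,0],[0,0,0],[0,0,0],[0,0,0],[0,0,0],[0,0,0],[0,0,0],[0,0,0],[0,0,0]], grip=[0.4,0.4,0.4,0.4,0.4,0.4,0.4,0.4,0.4,0.4])

```text
t: 9.9
eef_pos: [0.3536, 0.3129, 0.2262]
tool_rot: [[-0.003, 1.0, 0.0], [1.0, 0.003, -0.0], [-0.0, 0.0, -1.0]]
wrist_force: [2.0, -0.5, 1.2]
grip_width: 0.0509
grip_force: 0.0
```

```bash
cat > t.py <<'E'
from h import *
def rect(P,m,n):
    Q=P[m]
    if len(Q)<20: return print(n,"none",len(Q))
    r=cv2.minAreaRect((Q[:,:2]*1000).astype(np.float32)); print(n,m.sum(),np.round(r[0],1),np.round(r[1],1),round(r[2],1),"z",np.round(np.percentile(Q[:,2],[5,50,95]),3))
def blobs(P,m,i):
    n,L,st,c=cv2.connectedComponentsWithStats(m.astype(np.uint8))
    for k in range(1,n):
        if st[k,4]>30: rect(P,L==k,str(i[L==k].mean(0).astype(int)))
E
python3 - <<'E'
from t import *
i,P,s=cam("wrist"); print(s["eef_pos"].round(4)); X,Y,Z=P[...,0],P[...,1],P[...,2]
blobs(P,(Z>.047)&(Z<.065)&(X<.6),i)
i,P,s=cam("scene"); X,Y,Z=P[...,0],P[...,1],P[...,2]
blobs(P,(Z>.02)&(Z<.12)&(X<.48)&(X>.36)&(Y>-.5)&(Y<-.35),i)
E
```

```text
[0.3536 0.3129 0.2262]
[192 189 186] 1215 [502.6 331.9] [10.4 59.2] 2.4 z [0.048 0.053 0.055]
[214 210 208] 997 [353.3 325. ] [10.  59.6] 2.4 z [0.052 0.054 0.055]
[196 179  76] 38 [565.  102.1] [ 6.  16.2] 31.6 z [0.05  0.052 0.055]
[91 80 56] 745 [ 427.1 -431.3] [40.5 40.1] 59.0 z [0.029 0.089 0.107]
```

Emit:
send_rows(dp=[[12,0,20],[0,0,40],[0,0,40],[0,0,40],[0,0,40],[0,0,24],[0,0,0],[0,0,0],[0,0,0],[0,0,0],[0,0,0],[0,0,0],[0,0,0],[0,0,-10],[0,0,-20],[0,0,-30]], rotation=[[0,0,-2.4],[0,0,0],[0,0,0],[0,0,0],[0,0,0],[0,0,0],[0,0,0],[0,0,0],[0,0,0],[0,0,0],[0,0,0],[0,0,0],[0,0,0],[0,0,0],[0,0,0],[0,0,0]], grip=[0.4,0.4,0.4,0.4,0.4,0.4,0.4,1,1,1,1,1,1,1,1,1], grip_force=90)

```text
t: 11.33
eef_pos: [0.3531, 0.3233, 0.083]
tool_rot: [[-0.043, 0.999, -0.002], [0.999, 0.043, -0.001], [-0.001, -0.002, -1.0]]
wrist_force: [-0.3, 0.4, -2.4]
grip_width: 0.0083
grip_force: 88.2
```

```bash
python3 - <<'E'
from t import *
s=monitor.get_state(); print(s["eef_pos"].round(4), s["tool_rot"].round(3).tolist(),s["grip_width"])
i,P,s=cam("scene"); save(i,"s2"); X,Y,Z=P[...,0],P[...,1],P[...,2]
hsv=cv2.cvtColor(i,cv2.COLOR_RGB2HSV).astype(int); H,S=hsv[...,0],hsv[...,1]
m=(H>100)&(H<130)&(S>120)&(X>.2)&(X<.7)&(Y>.15)&(Y<.55); rect(P,m,"blue")
for a in range(35,55,4):
  q=P[m&(X>a/100)&(X<a/100+.03)]; print(a,len(q),np.percentile(q[:,2],[5,20,50,90]).round(3))
E
```

```text
[0.3531 0.3233 0.083 ] [[-0.043, 0.999, -0.002], [0.999, 0.043, -0.001], [-0.001, -0.002, -1.0]] 0.008280723954657458
blue 2774 [400.7 323. ] [217.  204.1] 2.5 z [0.06  0.065 0.092]
35 373 [0.062 0.065 0.077 0.091]
39 492 [0.06  0.062 0.064 0.09 ]
43 483 [0.059 0.061 0.063 0.075]
47 565 [0.059 0.061 0.063 0.082]
51 5 [0.081 0.084 0.086 0.087]
```

Emit:
send_rows(dp=[[0,0,-25],[0,0,-40],[0,0,-35],[-36,18,0],[-36,18,0],[-36,18,0],[-36,18,0],[-36,18,0],[-36,18,0],[-36,18,0],[-36,0,0],[-36,0,0],[-36,0,0],[-36,0,0],[-36,0,0],[-36,0,0],[-36,0,0],[-36,0,0],[-36,0,0],[-29,0,0]], rotation=[[0,0,0],[0,0,0],[0,0,0],[0,0,0],[0,0,0],[0,0,0],[0,0,0],[0,0,0],[0,0,0],[0,0,0],[0,0,0],[0,0,0],[0,0,0],[0,0,0],[0,0,0],[0,0,0],[0,0,0],[0,0,0],[0,0,0],[0,0,1]], grip=[1,1,1,1,1,1,1,1,1,1,1,1,1,1,1,1,1,1,1,1])

```text
t: 13.05
eef_pos: [0.5047, -0.2781, 0.1841]
tool_rot: [[-0.024, 1.0, 0.001], [1.0, 0.024, -0.001], [-0.001, 0.001, -1.0]]
wrist_force: [1.5, -0.9, -2.8]
grip_width: 0.0088
grip_force: 89.0
```

Emit:
send_rows(dp=[[0,0,0],[0,0,0],[0,0,0]], rotation=[[0,0,0],[0,0,0],[0,0,0]], grip=[1,1,1])

```text
t: 13.3
eef_pos: [0.5051, -0.2744, 0.1831]
tool_rot: [[-0.025, 1.0, 0.0], [1.0, 0.025, 0.001], [0.001, 0.0, -1.0]]
wrist_force: [-0.4, 0.6, -3.4]
grip_width: 0.0087
grip_force: 89.0
```

```bash
python3 - <<'E'
from t import *
i,P,s=cam("scene"); X,Y,Z=P[...,0],P[...,1],P[...,2]
hsv=cv2.cvtColor(i,cv2.COLOR_RGB2HSV).astype(int); H,S=hsv[...,0],hsv[...,1]
m=(H>100)&(H<130)&(S>120)&(X>.4)&(X<.75)&(Y>-.5)&(Y<-.1); rect(P,m,"blue")
m=m&(Z<.175); A=np.c_[X[m],Y[m],np.ones(m.sum())]; print(np.linalg.lstsq(A,Z[m],rcond=None)[0].round(3), np.median(Z[m]))
E
```

```text
blue 4132 [ 552.8 -273.5] [219.2 200.2] 1.4 z [0.16  0.164 0.19 ]
[-0.014  0.001  0.172] 0.16294044201920366
```

Emit:
send_rows(dp=[[0,0,30],[0,0,40],[0,0,20],[0,0,7],[0,0,4],[0,0,1.5],[0,0,0],[0,0,0],[0,0,0],[0,0,0],[0,0,0],[0,0,-30],[0,0,-40],[0,0,-40],[0,0,0],[0,0,0]], rotation=[[0,0,0],[0,0,0],[0,0,0],[0,0,0],[0,0,0],[0,0,0],[0,0,0],[0,0,0],[0,0,0],[0,0,0],[0,0,0],[0,0,0],[0,0,0],[0,0,0],[0,0,0],[0,0,0]], grip=[1,1,1,1,1,1,1,0.4,0.4,0.4,0.4,0.4,0.4,0.4,0.4,0.4])

```text
t: 14.68
eef_pos: [0.5068, -0.2761, 0.1925]
tool_rot: [[-0.025, 1.0, 0.005], [1.0, 0.025, -0.002], [-0.002, 0.005, -1.0]]
wrist_force: [0.8, 0.7, -0.8]
grip_width: 0.0513
grip_force: 0.0
```

Emit:
send_rows(dp=[[35,25,0],[35,25,0],[30,25,0],[10,9,0],[0,0,0],[0,0,0],[0,0,0]], rotation=[[0,0,0],[0,0,0],[0,0,0],[0,0,1.4],[0,0,0],[0,0,0],[0,0,0]], grip=[0,0,0,0,0,0,0])

```text
t: 15.27
eef_pos: [0.5841, -0.1665, 0.1891]
tool_rot: [[0.0, 1.0, -0.002], [1.0, -0.0, -0.001], [-0.001, -0.002, -1.0]]
wrist_force: [-0.3, -0.5, 1.0]
grip_width: 0.0851
grip_force: 0.0
```

```bash
python3 - <<'E'
from t import *
i,P,s=cam("wrist"); print(s["eef_pos"].round(4)); X,Y,Z=P[...,0],P[...,1],P[...,2]
m=(Z>.062)&(Z<.08)&(Y>-.14)&(Y<-.02); rect(P,m,"dial")
v,u=np.where(m); print(u.min(),u.max(),v.min(),v.max())
c=i[max(0,v.min()-8):v.max()+8,u.min()-8:u.max()+8]; np.save("P.npy",P); np.save("i.npy",i)
save(cv2.resize(c,(600,600*c.shape[0]//c.shape[1]),interpolation=cv2.INTER_CUBIC),"dial1")
# tray
hsv=cv2.cvtColor(i,cv2.COLOR_RGB2HSV).astype(int); H,S=hsv[...,0],hsv[...,1]
i2,P2,s=cam("scene"); hsv=cv2.cvtColor(i2,cv2.COLOR_RGB2HSV).astype(int); H,S=hsv[...,0],hsv[...,1]
X,Y,Z=P2[...,0],P2[...,1],P2[...,2]
b=(H>100)&(H<130)&(S>120)&(X>.4)&(X<.75)&(Y>-.5)&(Y<-.1); rect(P2,b,"tray")
b&=(Z<.07); A=np.c_[X[b],Y[b],np.ones(b.sum())]; print(np.linalg.lstsq(A,Z[b],rcond=None)[0].round(3))
g=(Z<.044)&(Z>.03)&(X<.6)&(X>.47)&(Y>-.2)&(Y<0); rect(P2,g,"block?")
E
```

```text
[ 0.5841 -0.1665  0.1891]
dial 9393 [672.8 -75.2] [ 93.6 212.1] 79.1 z [0.069 0.071 0.074]
282 617 14 195
tray 4696 [ 581.5 -273. ] [163.3 199.6] 1.6 z [0.059 0.063 0.088]
[-0.001  0.001  0.063]
block? 753 [ 547.3 -113.5] [104.  171.2] 0.5 z [0.032 0.042 0.044]
```

View pics/dial1.png

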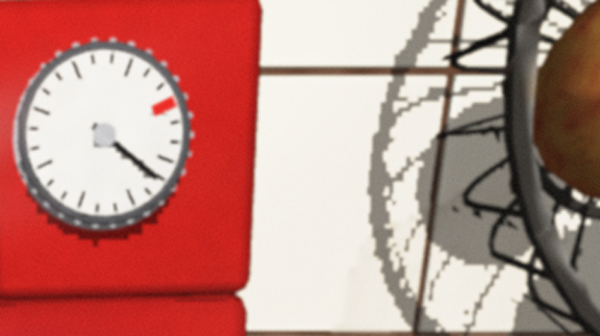

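```bash
cat > dial.py <<'E'
from t import *
def dial():
    i,P,s=cam("wrist"); X,Y,Z=P[...,0],P[...,1],P[...,2]
    m=(Z>.064)&(Z<.076)&(np.hypot(X-.594,Y+.079)<.045)
    Q=P[m]; (cx,cy),R=cv2.minEnclosingCircle((Q[:,:2]*1000).astype(np.float32)); r=cv2.minAreaRect((Q[:,:2]*1000).astype(np.float32))
    print("tcp",s["eef_pos"].round(4),"circ",cx,cy,R,"rect",r)
    cx,cy=np.array(r[0])/1000
    d=np.hypot(X-cx,Y-cy); I=i.astype(int)
    red=m&(d<.028)&(I[...,0]>140)&(I[...,1]<90)&(I[...,2]<90); q=P[red]; 
    print("red",red.sum(),np.degrees(-np.arctan2(q[:,1].mean()-cy,q[:,0].mean()-cx)),"r",np.hypot(*(q.mean(0)[:2]-[cx,cy])))
    dk=m&(I.max(2)<90); a=-np.arctan2(Y-cy,X-cx)
    for lo,hi in((.007,.012),(.011,.015),(.014,.018)):
        k=m&(d>lo)&(d<hi)&(I.max(2)<110); aa=a[k]; print(lo,k.sum(),np.degrees(np.angle(np.exp(1j*aa).mean())),P[k][:,2].mean())
if __name__=="__main__": dial()
E
python3 dial.py
```

```text
tcp [ 0.5841 -0.1671  0.1895] circ 595.7056884765625 -76.63761901855469 31.056989669799805 rect ((595.5588989257812, -76.83808898925781), (61.24220657348633, 60.91463088989258), 88.78759002685547)
red 55 -25.19657700203093 r 0.021991769618975136
0.007 23 36.231435126117304 0.07299776216822323
0.011 17 36.406061888497135 0.0730143679162666
0.014 19 36.37483927933626 0.07301957471680642
```

Emit:
send_rows(dp=[[30,4,0],[30,4,0],[30,3.5,0],[0,0,0],[0,0,0],[0,0,40],[0,0,40],[0,0,40],[0,0,19],[0,0,5],[0,0,0],[0,0,0],[0,0,0],[0,0,0],[0,0,0],[0,0,0],[0,0,0]], rotation=[[0,0,0],[0,0,0],[0,0,0],[0,0,0],[0,0,0],[0,0,0],[0,0,0],[0,0,0],[0,0,0],[0,0,0],[0,0,0],[0,0,0],[0,0,0],[0,0,0],[0,0,0],[0,0,0],[0,0,0]], grip=[0,0,0,0,0,0,0,0,0,0,0,1,1,1,1,1,1], grip_force=40)

```text
t: 16.83
eef_pos: [0.5961, -0.0761, 0.0479]
tool_rot: [[0.0, 1.0, 0.0], [1.0, -0.0, -0.0], [-0.0, 0.0, -1.0]]
wrist_force: [-5.2, -1.2, 6.1]
grip_width: 0.0588
grip_force: 42.0
```

Emit:
send_rows(dp=[[0,0,0],[0,0,0],[0,0,0],[0,0,0],[0,0,0],[0,0,0],[0,0,0],[0,0,0],[0,0,0],[0,0,0],[0,0,0],[0,0,0],[0,0,0],[0,0,0],[0,0,0],[0,0,-20],[0,0,-40],[0,0,-40],[0,0,-40]], rotation=[[0,0,6.84],[0,0,6.84],[0,0,6.84],[0,0,6.84],[0,0,6.84],[0,0,6.84],[0,0,6.84],[0,0,6.84],[0,0,6.88],[0,0,0],[0,0,0],[0,0,0],[0,0,0],[0,0,0],[0,0,0],[0,0,0],[0,0,0],[0,0,0],[0,0,0]], grip=[1,1,1,1,1,1,1,1,1,1,1,0,0,0,0,0,0,0,0])

```text
t: 18.42
eef_pos: [0.5961, -0.0754, 0.1871]
tool_rot: [[0.879, 0.476, -0.001], [0.476, -0.879, -0.0], [-0.001, -0.001, -1.0]]
wrist_force: [0.7, 0.6, -0.2]
grip_width: 0.0855
grip_force: 0.0
```

Emit:
send_rows(dp=[[0,0,0],[0,0,0],[0,0,0],[0,0,0],[0,0,0],[0,0,0],[0,0,0],[0,0,0],[0,0,0],[-30,-4,0],[-30,-4,0],[-30,-4,0],[0,0,0],[0,0,0]], rotation=[[0,0,-6.84],[0,0,-6.84],[0,0,-6.84],[0,0,-6.84],[0,0,-6.84],[0,0,-6.84],[0,0,-6.84],[0,0,-6.84],[0,0,-6.88],[0,0,0],[0,0,0],[0,0,0],[0,0,0],[0,0,0]], grip=[0,0,0,0,0,0,0,0,0,0,0,0,0,0])

```text
t: 19.58
eef_pos: [0.5842, -0.1676, 0.1861]
tool_rot: [[0.003, 1.0, 0.0], [1.0, -0.003, -0.0], [-0.0, 0.0, -1.0]]
wrist_force: [0.1, 1.5, -0.3]
grip_width: 0.0852
grip_force: 0.0
```

```bash
python3 dial.py; python3 - <<'E'
from t import *
i,P,s=cam("wrist"); save(cv2.resize(i[0:240,150:470],(800,600)),"dial2")
find("wrist",P,["lock_mouth","pin"],.1)
E
```

```text
tcp [ 0.5842 -0.1676  0.1861] circ 595.5748291015625 -76.70995330810547 31.029193878173828 rect ((595.6018676757812, -76.65235900878906), (61.191165924072266, 61.26119613647461), 13.286795616149902)
red 34 36.161678674887746 r 0.022797019038419693
0.007 26 37.224918826439804 0.0730058796728627
0.011 21 37.029023773678446 0.07304612475071773
0.014 20 37.08815740904912 0.0729684849620586
wrist lock_mouth 0.79 [163   2 425 240] ctr [ 0.572 -0.096  0.046] top [ 0.596 -0.08   0.07 ]
wrist pin 0.82 [ 36 255 112 320] ctr [ 0.436 -0.195  0.086] top [ 0.429 -0.2    0.091]
```

View pics/dial2.png

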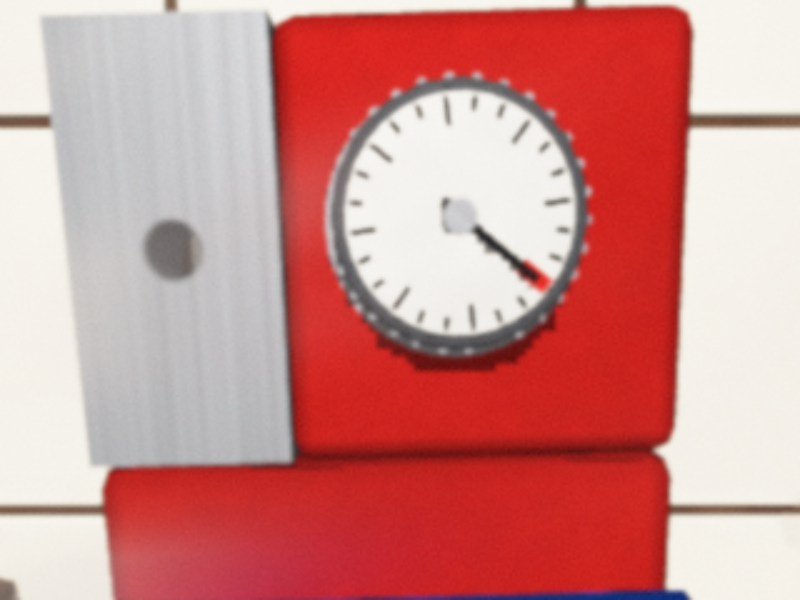

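The needle now lies over the red mark and the bezel is released. The lock hole shows at crop (173,250). Next is the pin.

Emit:
send_rows(dp=[[-22.4,-31.4,0],[-22.4,-31.4,0],[-22.4,-31.4,0],[-22.4,-31.4,0],[-22.4,-31.4,0],[0,0,0],[0,0,0],[0,0,0]], rotation=[[0,0,0],[0,0,0],[0,0,0],[0,0,0],[0,0,0],[0,0,0],[0,0,0],[0,0,0]], grip=[0.4,0.4,0.4,0.4,0.4,0.4,0.4,0.4])

```text
t: 20.45
eef_pos: [0.4287, -0.2768, 0.186]
tool_rot: [[-0.002, 1.0, 0.001], [1.0, 0.002, 0.0], [0.0, 0.001, -1.0]]
wrist_force: [0.8, 0.5, -0.3]
grip_width: 0.0512
grip_force: 0.0
```

```bash
python3 - <<'E'
from t import *
i,P,s=cam("wrist"); print(s["eef_pos"].round(4)); X,Y,Z=P[...,0],P[...,1],P[...,2]
n=(np.hypot(X-.427,Y+.203)<.06)
rect(P,n&(Z>.088)&(Z<.1),"pin top"); rect(P,n&(Z>.04)&(Z<.0465),"holder"); rect(P,n&(Z>.046)&(Z<.052),"flange")
i2,P2,s2=cam("scene"); save(i2[180:,250:600],"x")
np.savez("pin.npz",i=i,P=P)
save(i,"w3")
E
```

```text
[ 0.4287 -0.2768  0.186 ]
pin top 1640 [ 425.6 -201.8] [21.9 22. ] 64.7 z [0.09  0.093 0.094]
holder 4597 [ 425.6 -201.8] [50.1 50.2] 75.7 z [0.043 0.044 0.045]
flange 21 [ 421.3 -198.1] [40.9 52.2] 42.1 z [0.046 0.046 0.048]
```

View pics/w3.png

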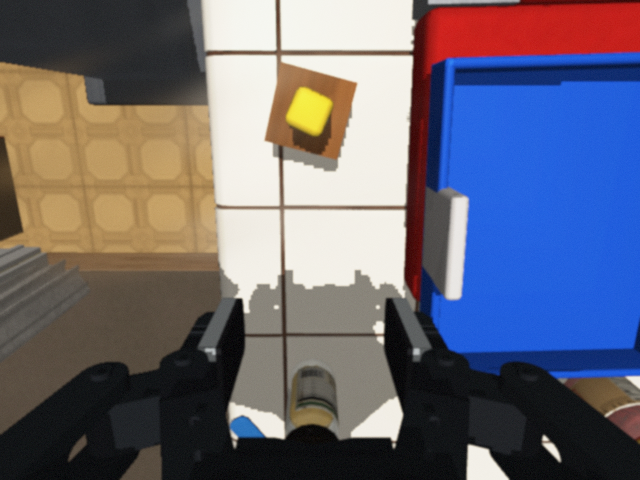

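Emit:
send_rows(dp=[[37.5,-1.5,0],[37.5,-1.6,0],[0,0,0],[0,0,0],[0,0,0],[0,0,0],[0,0,40],[0,0,40],[0,0,35],[0,0,15],[0,0,0],[0,0,0],[0,0,0],[0,0,0],[0,0,0],[0,0,0]], rotation=[[0,0,0],[0,0,0],[0,0,6.3],[0,0,6.3],[0,0,6.3],[0,0,6.4],[0,0,0],[0,0,0],[0,0,0],[0,0,0],[0,0,0],[0,0,0],[0,0,0],[0,0,0],[0,0,0],[0,0,0]], grip=[0.4,0.4,0.4,0.4,0.4,0.4,0.4,0.4,0.4,0.4,0.4,0.4,1,1,1,1], grip_force=50)

```text
t: 21.88
eef_pos: [0.4256, -0.2025, 0.0571]
tool_rot: [[0.426, 0.905, 0.003], [0.905, -0.426, -0.001], [0.0, 0.003, -1.0]]
wrist_force: [-0.0, 0.7, 8.7]
grip_width: 0.0217
grip_force: 49.2
```

Emit:
send_rows(dp=[[0,0,0],[0,0,0],[0,0,-20],[0,0,-40],[0,0,-40],[0,0,-10],[0,0,0],[0,0,0]], rotation=[[0,0,0],[0,0,0],[0,0,0],[0,0,0],[0,0,0],[0,0,0],[0,0,0],[0,0,0]], grip=[1,1,1,1,1,1,1,1])

```text
t: 22.55
eef_pos: [0.4252, -0.202, 0.1666]
tool_rot: [[0.426, 0.905, 0.003], [0.905, -0.426, -0.0], [0.001, 0.002, -1.0]]
wrist_force: [-0.5, -0.5, -0.1]
grip_width: 0.0216
grip_force: 50.4
```

```bash
python3 - <<'E'
from t import *
# hole measured from the dial view is gone: use scene + wrist now
for c in ("scene","wrist"):
    i,P,s=cam(c); X,Y,Z=P[...,0],P[...,1],P[...,2]
    if c=="wrist": save(i,"w4"); np.savez("w4.npz",i=i,P=P)
    m=(X>.49)&(X<.57)&(Y>-.16)&(Y<-.02)&(Z>.01)&(Z<.06)
    g=i.max(2); d=m&(g<75); n,L,st,ce=cv2.connectedComponentsWithStats(d.astype(np.uint8))
    for k in range(1,n):
        if 5<st[k,4]<600: print(c,st[k],np.nanmedian(P[L==k],0).round(4))
    hh=m&(Z<.038)&(X>.505)&(X<.545)&(Y>-.12)&(Y<-.04); print(c,"deep",hh.sum(), np.nanmean(P[hh],0).round(4))
    p=(i[...,0]>150)&(i[...,2]<80)&(i[...,1]>110)&(abs(X-.4256)<.06)&(abs(Y+.2018)<.06); rect(P,p,"yellow")
    b=(np.hypot(X-.4256,Y+.2018)<.03)&(Z>.05); 
    for z0 in (.055,.075,.1,.12,.14): 
        q=P[b&(abs(Z-z0)<.01)]; print(z0,len(q),np.nanmean(q,0).round(4) if len(q) else "")
E
```

```text
scene [363 255   7   6  18] [ 0.568  -0.0787  0.0551]
scene [335 271  45  32 344] [ 0.4984 -0.0938  0.0264]
scene deep 4 [ 0.5295 -0.0788  0.0327]
yellow none 0
0.055 2 [ 0.4405 -0.1966  0.0508]
0.075 0 
0.1 0 
0.12 18 [ 0.4238 -0.2035  0.1239]
0.14 17 [ 0.4232 -0.2036  0.1369]
wrist [469  40   3   2   6] [ 0.556  -0.1365  0.0382]
wrist [378  90  15  33 162] [ 0.4974 -0.1499  0.0265]
wrist deep 0 [nan nan nan]
yellow 1715 [ 426.4 -200.4] [45.7 49. ] 76.4 z [0.043 0.198 0.201]
0.055 0 
0.075 0 
0.1 0 
0.12 194 [ 0.426  -0.1973  0.1232]
0.14 27 [ 0.426  -0.1964  0.1313]<stdin>:10: RuntimeWarning: Mean of empty slice
```

```bash
python3 - <<'E'
from t import *
i=np.load("i.npy"); P=np.load("P.npy"); X,Y,Z=P[...,0],P[...,1],P[...,2]
w=i[60:140,170:265]; g=w.max(2).astype(int); print(np.unique(g//20,return_counts=True))
d=(g<140).astype(np.uint8); n,L,st,ce=cv2.connectedComponentsWithStats(d)
for k in range(1,n):
    if st[k,4]>40:
        cn,_=cv2.findContours((L==k).astype(np.uint8),cv2.RETR_EXTERNAL,cv2.CHAIN_APPROX_NONE)
        c=max(cn,key=len); print(st[k],ce[k]+[170,60])
        pts=c[:,0]+[170,60]
        # mouth edge: intersect rays with block plane via local affine fit of P
        blk=(Z>.0425)&(Z<.0475)&(X>.49)&(X<.56)&(Y>-.15)&(Y<-.01)
        v,u=np.where(blk); A=np.c_[u,v,np.ones(len(u))]; 
        M=np.linalg.lstsq(A,P[blk][:,:3],rcond=None)[0]
        e=np.c_[pts,np.ones(len(pts))]@M; print("circle",cv2.minEnclosingCircle((e[:,:2]*1000).astype(np.float32)),cv2.minAreaRect((e[:,:2]*1000).astype(np.float32)),e[:,2].mean())
blk=(Z>.043)&(Z<.047)&(X>.49)&(X<.56)&(Y>-.16)&(Y<-.01)&(i.max(2)-i.min(2)<40); rect(P,blk,"block")
E
```

```text
(array([ 5,  6,  7,  8,  9, 10, 11, 12]), array([ 263,  155,  108,  126, 3581, 2601,  105,  661]))
[92  0  3 48 71] [263.3943662   79.90140845]
circle ((551.645751953125, -75.13041687011719), 14.498417854309082) ((551.7862548828125, -75.13107299804688), (28.98235321044922, 1.1912424564361572), 89.7323989868164) 0.04401672665408241
[ 41  27  19  23 347] [220.17867435  98.02881844]
circle ((523.78076171875, -84.14024353027344), 7.037543773651123) ((522.8494262695312, -84.00582122802734), (13.800904273986816, 11.434861183166504), 82.69953918457031) 0.04408359778437312
block 13884 [523.2 -83.4] [ 55.5 110.2] 1.4 z [0.043 0.044 0.045]
```

Emit:
send_rows(dp=[[37.2,9.8,0],[37.2,9.8,0],[37.2,9.7,0],[37,9.7,0],[0,0,0],[0,0,0],[0,0,35],[0,0,20],[0,0,0],[0,0,0],[0,0,0]], rotation=[[0,0,0],[0,0,0],[0,0,0],[0,0,0],[0,0,0],[0,0,0],[0,0,0],[0,0,0],[0,0,0],[0,0,0],[0,0,0]], grip=[1,1,1,1,1,1,1,1,1,1,1])

```text
t: 23.57
eef_pos: [0.5229, -0.0861, 0.1112]
tool_rot: [[0.429, 0.903, -0.0], [0.903, -0.429, -0.0], [-0.0, -0.0, -1.0]]
wrist_force: [0.6, 0.4, -0.3]
grip_width: 0.0215
grip_force: 50.4
```

```bash
python3 - <<'E'
from t import *
s=monitor.get_state(); print(s["eef_pos"].round(4))
i,P,s=cam("scene"); X,Y,Z=P[...,0],P[...,1],P[...,2]
save(cv2.resize(i[215:315,320:440],(720,600),interpolation=cv2.INTER_CUBIC),"s5")
b=(np.hypot(X-.5238,Y+.084)<.02)&(Z>.05)
for z0 in (.06,.075,.09,.105,.12): 
    q=P[b&(abs(Z-z0)<.007)]; print(z0,len(q),np.nanmean(q,0).round(4) if len(q) else "")
E
```

```text
[ 0.5229 -0.0861  0.1112]
0.06 5 [ 0.5222 -0.0865  0.0619]
0.075 17 [ 0.5219 -0.0871  0.074 ]
0.09 5 [ 0.5205 -0.0886  0.0873]
0.105 29 [ 0.517  -0.0932  0.1049]
0.12 50 [ 0.5164 -0.0928  0.1193]
```

View pics/s5.png

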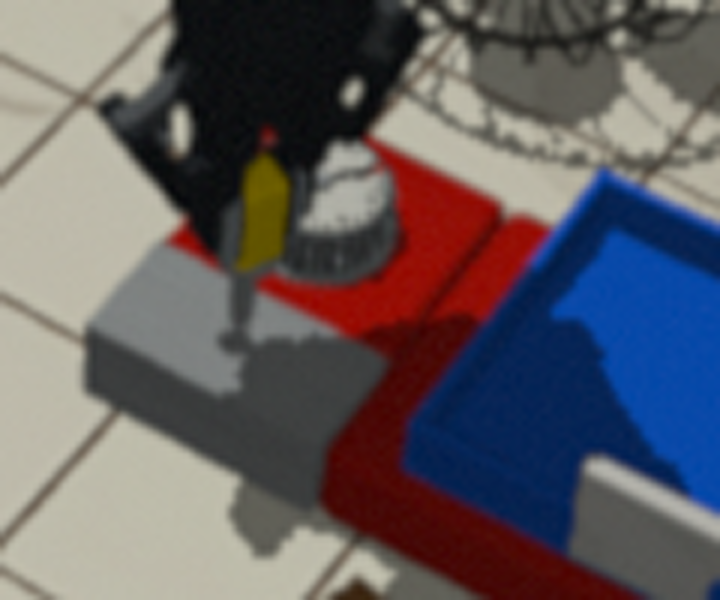

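Emit:
send_rows(dp=[[2.1,0,0],[0,0,0],[0,0,8],[0,0,6],[0,0,6],[0,0,3],[0,0,0],[0,0,0]], rotation=[[0,0,0],[0,0,0],[0,0,0],[0,0,0],[0,0,0],[0,0,0],[0,0,0],[0,0,0]], grip=[1,1,1,1,1,1,1,1])

```text
t: 24.28
eef_pos: [0.524, -0.0831, 0.0874]
tool_rot: [[0.427, 0.904, -0.001], [0.904, -0.427, -0.0], [-0.0, -0.001, -1.0]]
wrist_force: [0.4, -0.5, -1.2]
grip_width: 0.0217
grip_force: 50.4
```

Emit:
send_rows(dp=[[-0.5,0,8],[0,0,8],[0,0,6],[0,0,5],[0,0,3],[0,0,1],[0,0,0],[0,0,0]], rotation=[[0,0,0],[0,0,0],[0,0,0],[0,0,0],[0,0,0],[0,0,0],[0,0,0],[0,0,0]], grip=[1,1,1,1,1,1,1,1])

```text
t: 24.95
eef_pos: [0.5237, -0.0834, 0.0571]
tool_rot: [[0.427, 0.904, -0.0], [0.904, -0.427, 0.001], [0.001, -0.0, -1.0]]
wrist_force: [-2.0, 0.7, 8.6]
grip_width: 0.0216
grip_force: 51.7
```

Emit:
send_rows(dp=[[0,0,1.5],[0,0,0],[0,0,0],[0,0,-1],[0,0,0],[0,0,0],[0,0,-25],[0,0,-40],[0,0,-40],[0,0,-25],[-35,0,0],[-35,0,0],[0,0,0],[0,0,0]], rotation=[[0,0,0],[0,0,0],[0,0,0],[0,0,0],[0,0,0],[0,0,0],[0,0,0],[0,0,0],[0,0,0],[0,0,-6.3],[0,0,-6.3],[0,0,-6.3],[0,0,-6.4],[0,0,0]], grip=[1,1,0.55,0.55,0.55,0.55,0.55,0.55,0.55,0,0,0,0,0])

```text
t: 26.12
eef_pos: [0.5044, -0.1526, 0.1866]
tool_rot: [[-0.002, 1.0, 0.001], [1.0, 0.002, -0.0], [-0.0, 0.001, -1.0]]
wrist_force: [1.0, 0.6, -0.2]
grip_width: 0.0855
grip_force: 0.0
```

```bash
python3 dial.py; python3 - <<'E'
from t import *
i,P,s=cam("wrist"); print(s["eef_pos"].round(4)); X,Y,Z=P[...,0],P[...,1],P[...,2]
rect(P,(np.hypot(X-.524,Y+.084)<.03)&(Z>.082)&(Z<.11),"pin top")
i,P,s=cam("scene"); find("scene",P,["lemon_a","onion","garlic_a"])
X,Y,Z=P[...,0],P[...,1],P[...,2]
rect(P,(Z>.01)&(Z<.08)&(X>.48)&(X<.64)&(Y>.02)&(Y<.18),"lemon"); rect(P,(Z>.01)&(Z<.08)&(X>.5)&(X<.615)&(Y<-.375)&(Y>-.5),"onion")
E
```

```text
tcp [ 0.5044 -0.1526  0.1866] circ 595.6306762695312 -76.73571014404297 31.258968353271484 rect ((595.3707275390625, -76.52130889892578), (61.505157470703125, 61.32865524291992), 2.8998239040374756)
red 35 36.21950502082503 r 0.02329333380756959
0.007 28 37.263610321691516 0.07284083335848761
0.011 21 36.81904954972698 0.07282421277090535
0.014 25 37.295519294903045 0.07291969073286829
[ 0.5047 -0.1512  0.1863]
pin top 1609 [523.3 -82.4] [21.8 22.1] 64.5 z [0.09  0.093 0.094]
scene lemon_a 0.96 [275 227 302 250] ctr [0.51  0.122 0.045] top [0.516 0.122 0.051]
scene onion 0.58 [474 314 508 342] ctr [ 0.561 -0.41   0.049] top [ 0.566 -0.397  0.069]
lemon 441 [515.3 122.9] [53.3 63.8] 40.3 z [0.022 0.044 0.055]
onion 681 [ 577.1 -408.6] [59.7 65.7] 0.7 z [0.024 0.045 0.059]
```

Pin seated: its grip top is at 93 mm, the same as when parked, and the dial is still zeroed. The lemon has moved to about (0.515, 0.122), so I'll look at it from close by.

Emit:
send_rows(dp=[[38,2,0],[38,2,0],[38,2,0],[38,2,0],[40,2,0],[0,0,0],[0,0,0],[0,0,0]], rotation=[[0,0,0],[0,0,0],[0,0,0],[0,0,0],[0,0,0],[0,0,0],[0,0,0],[0,0,0]], grip=[0,0,0,0,0,0,0,0])

```text
t: 27.08
eef_pos: [0.5147, 0.0418, 0.1861]
tool_rot: [[-0.001, 1.0, -0.0], [1.0, 0.001, -0.001], [-0.001, -0.0, -1.0]]
wrist_force: [-0.5, -1.2, -0.1]
grip_width: 0.0854
grip_force: 0.0
```

```bash
cat > obj.py <<'E'
from t import *
import sys
def obj(cx,cy,r=.07,c="wrist"):
    i,P,s=cam(c); X,Y,Z=P[...,0],P[...,1],P[...,2]
    m=(np.hypot(X-cx,Y-cy)<r)&(Z>.015)&(Z<.09); rect(P,m,"obj"); 
    q=P[m]; print("tcp",s["eef_pos"].round(4),"ztop",np.percentile(q[:,2],99).round(4),"top ctr",q[q[:,2]>np.percentile(q[:,2],99)-.008].mean(0).round(4))
    w=q[:,:2]-q[:,:2].mean(0); e,V=np.linalg.eigh(w.T@w); print("long axis deg",np.degrees(np.arctan2(V[1,1],V[0,1])),np.sqrt(e/len(q)))
obj(float(sys.argv[1]),float(sys.argv[2]))
E
python3 obj.py .515 .122
```

```text
obj 7167 [518.7 127.6] [60.3 63.6] 36.6 z [0.033 0.047 0.054]
tcp [0.5147 0.0418 0.1861] ztop 0.0548 top ctr [0.5189 0.1274 0.051 ]
long axis deg 164.95191558396843 [0.01290585 0.01740512]
```

Emit:
send_rows(dp=[[40,2,0],[40,2,0],[5.5,0,0],[0,0,0],[0,0,0],[0,0,0],[0,0,0],[0,0,0],[0,0,0],[0,0,0],[0,0,0],[0,0,0],[0,0,0],[0,0,0],[0,0,40],[0,0,40],[0,0,40],[0,0,38],[0,0,20],[0,0,0]], rotation=[[0,0,0],[0,0,0],[0,0,-6.8],[0,0,-6.8],[0,0,-6.8],[0,0,-6.8],[0,0,-6.8],[0,0,-6.8],[0,0,-6.8],[0,0,-6.8],[0,0,-6.8],[0,0,-6.8],[0,0,-7],[0,0,0],[0,0,0],[0,0,0],[0,0,0],[0,0,0],[0,0,0],[0,0,0]], grip=[0,0,0,0,0,0,0,0,0,0,0,0,0,0,0,0,0,0,0,0])

```text
t: 28.8
eef_pos: [0.517, 0.1249, 0.0044]
tool_rot: [[-0.965, 0.264, -0.006], [0.264, 0.965, -0.003], [0.005, -0.004, -1.0]]
wrist_force: [-0.2, 0.2, 0.1]
grip_width: 0.0854
grip_force: 0.0
```

Emit:
send_rows(dp=[[0,0,0],[0,0,0],[0,0,0],[0,0,0],[0,0,0],[0,0,0],[0,0,0],[0,0,-20],[0,0,-40],[0,0,-40],[0,0,-40],[0,0,-30],[0,0,0]], rotation=[[0,0,0],[0,0,0],[0,0,0],[0,0,0],[0,0,0],[0,0,0],[0,0,0],[0,0,0],[0,0,0],[0,0,0],[0,0,0],[0,0,0],[0,0,0]], grip=[1,1,1,1,1,1,1,1,1,1,1,1,1], grip_force=30)

```text
t: 29.88
eef_pos: [0.5216, 0.1275, 0.1855]
tool_rot: [[-0.966, 0.259, 0.011], [0.259, 0.966, 0.004], [-0.009, 0.006, -1.0]]
wrist_force: [1.3, 0.4, -1.0]
grip_width: 0.0528
grip_force: 32.2
```

Emit:
send_rows(dp=[[0,0,0],[0,0,0],[0,0,0],[0,0,0],[0,0,0],[0,0,0],[0,0,0],[0,0,0],[0,0,0],[0,0,0],[0,0,0],[-39.2,6.7,0],[-39.2,6.7,0],[-39.2,6.7,0],[-39.2,6.7,0],[-39.2,6.7,0],[-39.2,6.7,0],[-39.2,6.7,0],[-39.2,6.7,0],[-39.2,6.7,0]], rotation=[[0,0,6.8],[0,0,6.8],[0,0,6.8],[0,0,6.8],[0,0,6.8],[0,0,6.8],[0,0,6.8],[0,0,6.8],[0,0,6.8],[0,0,6.8],[0,0,7],[0,0,0],[0,0,0],[0,0,0],[0,0,0],[0,0,0],[0,0,0],[0,0,0],[0,0,0],[0,0,0]], grip=[1,1,1,1,1,1,1,1,1,1,1,1,1,1,1,1,1,1,1,1])

```text
t: 31.55
eef_pos: [0.5792, -0.2277, 0.1792]
tool_rot: [[-0.0, 1.0, 0.001], [1.0, 0.0, 0.0], [0.0, 0.001, -1.0]]
wrist_force: [0.6, 0.5, -1.3]
grip_width: 0.0532
grip_force: 32.2
```

Emit:
send_rows(dp=[[0,0,0],[0,0,0],[0,0,0]], rotation=[[0,0,0],[0,0,0],[0,0,0]], grip=[1,1,1])

```text
t: 31.8
eef_pos: [0.579, -0.2256, 0.1786]
tool_rot: [[0.0, 1.0, 0.0], [1.0, -0.0, 0.001], [0.001, 0.0, -1.0]]
wrist_force: [0.2, 1.1, -1.7]
grip_width: 0.0528
grip_force: 32.2
```

Emit:
send_rows(dp=[[0,0,30],[0,0,40],[0,0,25],[0,0,8],[0,0,3],[0,0,0],[0,0,0],[0,0,0],[0,0,0],[0,0,0],[0,0,0],[0,0,-20],[0,0,-40],[0,0,-40],[0,0,-20]], rotation=[[0,0,0],[0,0,0],[0,0,0],[0,0,0],[0,0,0],[0,0,0],[0,0,0],[0,0,0],[0,0,0],[0,0,0],[0,0,0],[0,0,0],[0,0,0],[0,0,0],[0,0,0]], grip=[1,1,1,1,1,1,0.2,0.2,0.2,0.2,0.2,0.1,0,0,0])

```text
t: 33.05
eef_pos: [0.5803, -0.227, 0.1966]
tool_rot: [[0.0, 1.0, 0.004], [1.0, -0.0, -0.002], [-0.002, 0.004, -1.0]]
wrist_force: [-0.4, -0.4, 0.2]
grip_width: 0.0852
grip_force: 0.0
```

```bash
python3 - <<'E'
from t import *
i,P,s=cam("scene"); find("scene",P,["lemon_a","onion"]); X,Y,Z=P[...,0],P[...,1],P[...,2]
rect(P,(Z>.01)&(Z<.08)&(X>.5)&(X<.615)&(Y<-.375)&(Y>-.5),"onion"); print(s["eef_pos"])
E
```

```text
scene lemon_a 0.76 [409 258 440 283] ctr [ 0.57  -0.228  0.111] top [ 0.576 -0.227  0.112]
scene onion 0.84 [476 312 507 344] ctr [ 0.56  -0.411  0.052] top [ 0.576 -0.404  0.061]
onion 682 [ 565.8 -394.1] [ 62.2 103.6] 40.8 z [0.024 0.045 0.059]
[ 0.58030154 -0.22700934  0.19656944]
```

Emit:
send_rows(dp=[[-40,0,0],[-40,0,0],[-40,0,0],[-40,0,0],[-40,0,0],[-40,0,0],[-20,0,0],[0,0,0],[0,0,0],[0,0,0]], rotation=[[0,0,0],[0,0,0],[0,0,0],[0,0,0],[0,0,0],[0,0,0],[0,0,0],[0,0,0],[0,0,0],[0,0,0]], grip=[0,0,0,0,0,0,0,0,0,0])

```text
t: 34.03
eef_pos: [0.5793, -0.4845, 0.1907]
tool_rot: [[-0.001, 1.0, -0.001], [1.0, 0.001, 0.002], [0.002, -0.001, -1.0]]
wrist_force: [-0.0, 0.8, 0.3]
grip_width: 0.0853
grip_force: 0.0
```

```bash
python3 - <<'E'
from t import *
i,P,s=cam("wrist"); X,Y,Z=P[...,0],P[...,1],P[...,2]; print(s["eef_pos"],s["joints"].round(2))
m=(np.hypot(X-.578,Y+.41)<.045)&(Z>.012)&(Z<.08)&(i[...,2]<90); rect(P,m,"onion"); q=P[m]; print(q.min(0),q.max(0),q[q[:,2]>.06].mean(0))
t=(Y>-.39)&(Y<-.3)&(i[...,2]>90)&(i[...,0]<90)&(Z>.075)&(Z<.1); print("wall",P[t][:,1].min() if t.any() else None, np.percentile(P[t][:,2],95))
print(vision.get_image("wrist")["T_tool_cam"].round(3)); save(i,"w6")
E
```

```text
[ 0.57932013 -0.48445655  0.19070374] [ 0.4   0.71  0.39  1.57 -0.32  0.93  0.9 ]
onion 7647 [ 579.9 -405.7] [61.2 68.7] 1.8 z [0.036 0.048 0.067]
[ 0.54926626 -0.44006462  0.0168999 ] [ 0.61028358 -0.37079595  0.07988523] [ 0.5767833  -0.38963909  0.06772348]
wall -0.3737884061260819 0.08754949047659277
[[ 0.001  0.959  0.285  0.074]
 [ 1.    -0.001 -0.    -0.   ]
 [-0.     0.285 -0.959 -0.142]
 [ 0.     0.     0.     1.   ]]
```

View pics/w6.png

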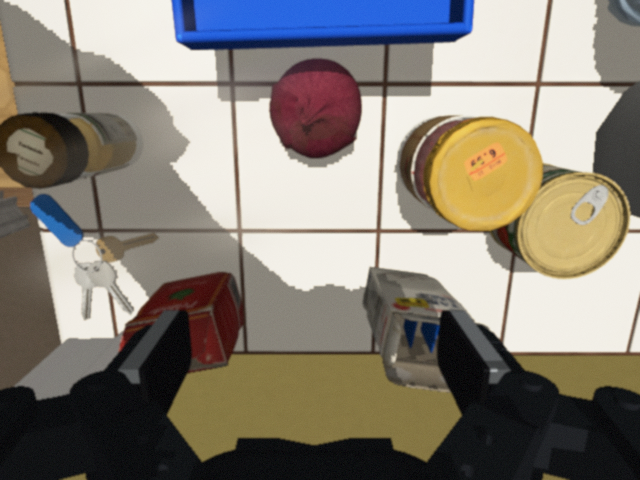

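Emit:
send_rows(dp=[[37,0.5,0],[37.5,0,0],[0,0,0],[0,0,40],[0,0,40],[0,0,40],[0,0,30],[0,0,15],[0,0,7],[0,0,0],[0,0,0]], rotation=[[0,0,0],[0,0,0],[0,0,0],[0,0,0],[0,0,0],[0,0,0],[0,0,0],[0,0,0],[0,0,0],[0,0,0],[0,0,0]], grip=[0.08,0.08,0.08,0.08,0.08,0.08,0.08,0.08,0.08,0.08,0.08])

```text
t: 35.05
eef_pos: [0.5805, -0.4116, 0.0216]
tool_rot: [[-0.001, 1.0, 0.001], [1.0, 0.001, -0.001], [-0.001, 0.001, -1.0]]
wrist_force: [-1.0, 1.4, -0.8]
grip_width: 0.0785
grip_force: 0.0
```

Emit:
send_rows(dp=[[0,0,0],[0,0,0],[0,0,0],[0,0,0],[0,0,0],[0,0,0],[0,0,0],[0,0,-10],[0,0,-20],[0,0,-40],[0,0,-40],[0,0,-40],[0,0,-30],[0,0,0]], rotation=[[0,0,0],[0,0,0],[0,0,0],[0,0,0],[0,0,0],[0,0,0],[0,0,0],[0,0,0],[0,0,0],[0,0,0],[0,0,0],[0,0,0],[0,0,0],[0,0,0]], grip=[1,1,1,1,1,1,1,1,1,1,1,1,1,1], grip_force=30)

```text
t: 36.22
eef_pos: [0.5823, -0.4141, 0.2096]
tool_rot: [[0.0, 1.0, 0.01], [1.0, -0.0, -0.007], [-0.007, 0.01, -1.0]]
wrist_force: [-0.6, -1.5, -0.4]
grip_width: 0.0616
grip_force: 33.2
```

Emit:
send_rows(dp=[[29,0,0],[29,0,0],[28,0,0],[0,0,0],[0,0,0],[0,0,0]], rotation=[[0,0,0],[0,0,0],[0,0,0],[0,0,0],[0,0,0],[0,0,0]], grip=[1,1,1,1,1,1])

```text
t: 36.72
eef_pos: [0.58, -0.3259, 0.2013]
tool_rot: [[-0.001, 1.0, 0.001], [1.0, 0.001, -0.001], [-0.001, 0.001, -1.0]]
wrist_force: [0.0, -0.6, -1.1]
grip_width: 0.0616
grip_force: 33.2
```

Emit:
send_rows(dp=[[0,0,30],[0,0,40],[0,0,30],[0,0,14],[0,0,5],[0,0,0],[0,0,0],[0,0,0],[0,0,0],[0,0,0],[0,0,0],[0,0,-15],[0,0,-40],[0,0,-40],[0,0,-40],[0,0,0],[0,0,0]], rotation=[[0,0,0],[0,0,0],[0,0,0],[0,0,0],[0,0,0],[0,0,0],[0,0,0],[0,0,0],[0,0,0],[0,0,0],[0,0,0],[0,0,0],[0,0,0],[0,0,0],[0,0,0],[0,0,0],[0,0,0]], grip=[1,1,1,1,1,1,1,0.05,0.05,0.05,0.05,0,0,0,0,0,0])

```text
t: 38.13
eef_pos: [0.5811, -0.3261, 0.2193]
tool_rot: [[-0.001, 1.0, 0.005], [1.0, 0.001, -0.002], [-0.002, 0.005, -1.0]]
wrist_force: [-0.1, 0.8, -0.2]
grip_width: 0.0854
grip_force: 0.0
```

Emit:
send_rows(dp=[[-20,-40,0],[0,-40,0],[0,-20,0],[0,0,0],[0,0,0],[0,0,0],[0,0,0],[0,0,0],[0,0,0]], rotation=[[0,0,0],[0,0,0],[0,0,0],[0,0,0],[0,0,0],[0,0,0],[0,0,0],[0,0,0],[0,0,0]], grip=[0,0,0,0,0,0,0,0,0])

```text
t: 38.88
eef_pos: [0.4834, -0.3438, 0.2159]
tool_rot: [[-0.002, 1.0, -0.0], [1.0, 0.002, -0.0], [-0.0, -0.0, -1.0]]
wrist_force: [0.9, 0.3, -0.3]
grip_width: 0.0855
grip_force: 0.0
```

```bash
python3 - <<'E'
from t import *
print(monitor.get_state()["eef_pos"].round(3))
i,P,s=cam("scene"); find("scene",P,["lemon_a","onion","garlic_a"],.4); X,Y,Z=P[...,0],P[...,1],P[...,2]
hsv=cv2.cvtColor(i,cv2.COLOR_RGB2HSV).astype(int); H,S=hsv[...,0],hsv[...,1]
b=(H>100)&(H<130)&(S>120)&(X>.4)&(X<.75)&(Y>-.5)&(Y<-.1); rect(P,b,"tray")
rect(P,(np.hypot(X-.427,Y+.431)<.06)&(Z>.02)&(Z<.12),"jar"); rect(P,(np.hypot(X-.524,Y+.084)<.03)&(Z>.055),"pin")
save(cv2.resize(i[180:390,250:530],(800,600),interpolation=cv2.INTER_CUBIC),"s7")
E
```

```text
[ 0.483 -0.344  0.216]
scene lemon_a 0.69 [409 257 440 285] ctr [ 0.566 -0.23   0.112] top [ 0.575 -0.227  0.112]
scene lemon_a 0.48 [358 233 382 261] ctr [ 0.585 -0.076  0.074] top [ 0.526 -0.086  0.094]
scene onion 0.61 [460 286 480 307] ctr [ 0.565 -0.344  0.111] top [ 0.415 -0.354  0.303]
tray 3311 [ 536.  -274.7] [255.7 199.3] 1.2 z [0.058 0.063 0.089]
jar 742 [ 426.8 -431.9] [41.8 40.9] 48.7 z [0.027 0.089 0.107]
pin 174 [523.7 -83.9] [24.6 24.3] 68.5 z [0.058 0.084 0.096]
```

View pics/s7.png

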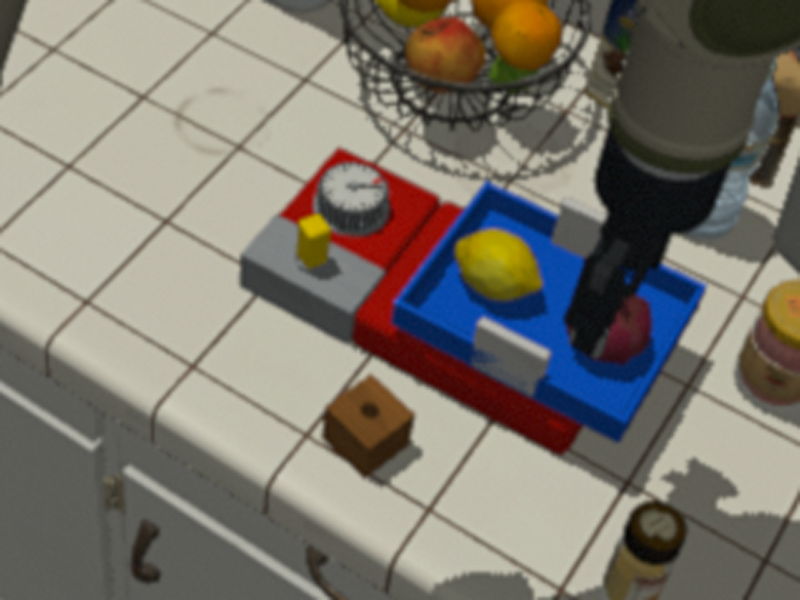

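```bash
python3 - <<'E'
from t import *
for c in ("top","scene"):
    i,P,s=cam(c); find(c,P,["lemon_a","garlic_a","onion"],.15)
save(i,"s8") 
i,P,s=cam("top"); save(i,"t8")
E
```

```text
top garlic_a 0.57 [474 238 504 265] ctr [ 0.414 -0.422  0.09 ] top [ 0.425 -0.433  0.106]
scene lemon_a 0.87 [409 256 438 285] ctr [ 0.566 -0.227  0.114] top [ 0.576 -0.227  0.111]
scene garlic_a 0.33 [357 235 384 260] ctr [ 0.588 -0.075  0.071] top [ 0.527 -0.084  0.093]
scene onion 0.78 [457 282 479 306] ctr [ 0.57  -0.338  0.107] top [ 0.416 -0.351  0.311]
```

View pics/t8.png

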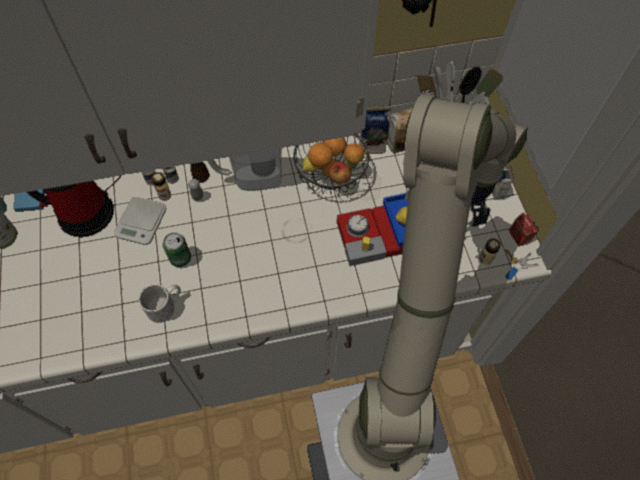

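The top view shows no garlic or second lemon anywhere on the worktop; the network's "garlic" at (489,251) is the spice jar. The mug and can look undisturbed, so I'm handing in.

```bash
python3 -c "
from bench import workorder
print(workorder.close_job())"
```

```text
the job is handed in; nothing more can be done
None
```

The job is handed in at about 39 s; no verdict came back. The jar stands on the worktop, the tray is centred on the pan, the dial was set to zero and the pin seated before loading, and the lemon and onion (the only produce present) are in the tray.

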